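# Find the solid plunger core by weight and present it to the bench vice

## Task

Two plunger cores that look the same stand in the teal tray: lift each in turn clear of the tray's rim to feel which is heavier, standing each back upright in the tray without dropping it unless it is the heavier one that you are keeping. Finish while still holding the heavier core upright and still in the gripper, its lower end between the open jaws of the green bench vice a couple of centimetres below their tops, ready for a colleague to clamp, with the lighter core left standing in the tray. Touch the vice with nothing at any time, tip neither core over, and leave the tape, terminal block and screwdriver alone.

Things in the scene. Friction and masses are not known exactly. Their poses are not given: they have to be found in the camera images.
- core_p: one of two look-alike plunger cores: cylinder 30 mm in diameter, 112 mm tall, bare steel with a red sleeve from 55 to 107 mm up (same diameter). One is solid, one hollow: 0.2 to 0.66 kg, at least 0.15 kg apart; neither looks nor place tell which. Origin at the centre of its underside, z along its axis, up as it stands free on the tray's floor, the two at least 105 mm apart.
- core_q: one of two look-alike plunger cores: cylinder 30 mm in diameter, 112 mm tall, bare steel with a red sleeve from 55 to 107 mm up (same diameter). One is solid, one hollow: 0.2 to 0.66 kg, at least 0.15 kg apart; neither looks nor place tell which. Origin at the centre of its underside, z along its axis, up as it stands free on the tray's floor, the two at least 105 mm apart.
- tray: shallow open teal tray, fixed to the bench, 160 (its x) x 270 (its y) x 22 mm high, walls and floor 5 mm thick. Origin at the centre of its underside, z up; its inner floor lies 5 mm above the origin and its rim 22 mm above it. The cores stand about 65 mm either side of its centre along its y.
- vice: lime-green bench vice bolted to the bench, about 290 mm long, jaws 100 mm wide, open by 60 to 80 mm. Origin on the bench below the jaw gap; x along the slide from moving to fixed jaw, y along the jaws, z up. Jaw tops are 150 mm above the bench, a slide bar crosses the gap 46 mm below them, a T-handle 160 to 190 mm towards -x reaches 152 mm. The jaws stay as they are.
- jaw_fixed (a point): middle of the top edge of the fixed jaw's gripping face, 150 mm above the bench; axes as the vice's: the gap lies towards its -x, the face reaches 50 mm to either side along y.
- jaw_moving (a point): middle of the top edge of the moving jaw's gripping face, 150 mm above the bench; axes as the vice's: the gap lies towards its +x. The middle of the gap is midway between the two jaw points.
- tape: roll of blue tape lying flat, 60 mm across, 19 mm high; origin at the centre of its underside. Bystander: leave it alone.
- terminal_block: black terminal block with four brass screws, 26 x 60 x 16 mm; origin at the centre of its underside. Bystander: leave it alone.
- screwdriver: screwdriver with yellow handle, 190 mm long, lying on the bench; its x runs from handle to tip. Bystander: leave it alone.

How it is judged:
By the outcome, as a careful person would: the job done as asked, in the order asked, and still so for the second after the job is handed in, while the arm keeps its last pose, push and grip.
It also fails if it takes over 67 s, if anything falls off the work surface, if the arm or the gripper's body presses on something with over 40 N, if the wrist force passes 120 N, or if a joint passes its speed limit or range.

## Robot

A 7-joint arm with a two-finger parallel gripper is mounted at the origin on the work surface. World frame = base frame: x ahead of the robot, y to its left, z up, the work surface at z = 0. Lengths are in m, angles in rad, forces in N, time in s.
With the tool pointing down it reaches from about 0.375 to 0.925 m from the base axis. Payload 3.1 kg.
Tool frame: the origin (TCP) lies midway between the tips of the shut fingers; the grasp point (between the pads) lies arm.grip_depth behind it (arm.grip_depth is the distance from the TCP to the grasp point, in m); z points along the fingers, y is the direction in which the jaws open and shut (so a half turn about z gives the same grasp; the last joint's range is limited). The gripper opens to 85 mm and grips with 20 to 120 N. Pads are 22 mm wide; open, the fingers measure 114 mm over their backs; the gripper's body (76 mm by 85 mm) begins 54 mm behind the grasp point. The pads swing forward as they close: fully open they stand 13 mm farther back than shut.
Start: joints at [1.06, 0.383, 0.044, 1.598, -0.018, 1.161, -0.05], TCP at [0.261, -0.595, 0.231] pointing down, gripper open.
Joint ranges: [-2.61, 2.61], [-0.41, 2.15], [-1.48, 1.57], [0, 2.5], [-1.57, 4.71], [0.05, 1.97], [-2.85, 2.85]. Speed limits (rad/s): [2.79, 2.79, 3.14, 3.14, 3.14, 3.14, 3.14].

## Interface

Orientations are given as a unit quaternion [w, x, y, z].
In Python, from bench import arm, optics gives the robot as it stands. The module is installed in compiled form; this text tells all that it offers.
- The arm moves only by the tool move_arm, never from a script. Its argument "commands" is a list that holds one entry, the list of rows, each a list of 7 numbers: the shift along the tool's x, y, z in units of 50 mm (1.0 is 50 mm), then the turn, a rotation vector about the tool's x, y, z in rad, then the closure, from 0 (fully open) to 1 (shut). In form: [[[x, y, z, rx, ry, rz, fingers], ...]]. A call has 1 to 20 rows; each row shifts and turns the commanded pose from where the row before left it, along the tool's axes as they then stand; what a row does not reach is not made up. A row lasts 1/8 s, in which the tool goes at most 62.5 mm and 10.7 degrees, less where a joint would pass 70% of its speed; a pose out of reach is approached as far as the arm can. A call is refused whole if a number of a shift passes 1 or a number of a turn 0.188, either way. A call with a gripper value outside its range is refused whole. The fingers move at their own pace and stop on an object; "grip_force" is the grip in N (left out, the last holds). Time passes only in rows, so rows that do not move let the fingers close. It gives the time, the measured TCP pose, the force and the opening at its end, in the units of the state.
- arm.state(): the state, without advancing time (a new reading comes with each control period).
- optics.camera(name): name is "side" or "top" or "wrist"; returns the picture (480x640x3 uint8, red, green, blue); there is no depth.
- optics.calibration(name): a dict with "camera_matrix" (3x3 intrinsics, pixels), "R" (3x3) and "t" (3): a world point X has camera coordinates R X + t. Camera axes: x right, y down, z forward; pixel columns grow to the right and rows downward; lengths in m; the calibration is good to about 2 mm. A picture is of the moment at which its call begins: read the wrist's pose just before it. calibration takes no time and is no camera call; for the wrist camera it gives the pose at the moment of the call.
- arm.close_job(): hands the job in, once; it reports no verdict.
The state is a dict: "t": time; "joint_pos": joint angles; "dq": joint speeds; "tau": joint torques, N m; "position": TCP position; "tcp_rot": TCP orientation; "wrist_force": force on the tool from outside, world axes, zero at the start; "moment": the same for the moment, N m; "finger_gap": finger opening in m.
Only numpy, scipy, OpenCV 4.12 (cv2) and the standard library are available. Lean on these libraries where they do the work, as an engineer would, in place of code of your own. Each camera call takes 0.05 s, during which the arm holds its last target.

## Working session

There is one attempt and no reset: what is moved stays moved. The work goes in short steps, Python scripts to look and compute and a tool call to move; the robot and the scene stay as the last step left them, time stands still between calls to the robot, and variables do not carry over. Pictures are saved under pics/ and viewed, and the job is handed in when it is done.

Besides the shell and the picture viewer there is one more tool, called after ">>>" as a command line: name --argument value ..., lists and objects as JSON in quotes. move_arm: Moves the arm, as the interface text tells. Its arguments: {"type":"object","properties":{"commands":{"type":"array","items":{"type":"array","items":{"type":"array","items":{"type":"number"}}}},"grip_force":{"type":"number"}},"required":["commands"]}

```bash
mkdir -p pics; python3 - <<'E'
from bench import arm, optics
import cv2
s=arm.state()
for k,v in s.items(): print(k,v)
print(arm.grip_depth)
for n in ("side","top","wrist"):
    c=optics.calibration(n); print(n,c)
    cv2.imwrite(f"pics/{n}0.png",optics.camera(n)[:,:,::-1])
E
```

```text
t 0.0
joint_pos [ 1.06019107  0.38385066  0.04384291  1.59958207 -0.01790415  1.16120749
 -0.04990069]
dq [ 0.001441   -0.00128737  0.0002521   0.00186279  0.00070994 -0.00065305
 -0.00036105]
tau [-6.79671011e-04 -4.33462715e+01  1.02421213e+00 -2.49515301e+01
  1.04571279e-02  1.13338043e-02  2.17477215e-06]
position [ 0.26037655 -0.59453383  0.22987345]
tcp_rot [-1.28277849e-03  9.78766561e-01  2.04973794e-01 -3.41542300e-04]
wrist_force [-0.38847754  0.64282873 -0.35481994]
moment [-0.02250054  0.05261914 -0.05671279]
finger_gap 0.085486278479092
0.0187
side {'camera_matrix': array([[483.17942001,   0.        , 326.03359605],
       [  0.        , 483.17942001, 236.22825561],
       [  0.        ,   0.        ,   1.        ]]), 'R': array([[ 0.97624533, -0.21635186, -0.01170175],
       [-0.16175287, -0.69181607, -0.70372334],
       [ 0.1441564 ,  0.68889941, -0.71037774]]), 't': array([-0.59240433,  0.1797651 ,  0.88669947])}
top {'camera_matrix': array([[444.43225292,   0.        , 319.56642439],
       [  0.        , 444.43225292, 245.6044328 ],
       [  0.        ,   0.        ,   1.        ]]), 'R': array([[ 0.02120604, -0.99957657,  0.01992456],
       [-0.98985575, -0.02379182, -0.14006977],
       [ 0.1404845 , -0.01675211, -0.98994115]]), 't': array([-0.0064369 ,  0.62046109,  0.82284452])}
wrist {'camera_matrix': array([[354.27132268,   0.        , 319.28906593],
       [  0.        , 354.27132268, 239.54411881],
       [  0.        ,   0.        ,   1.        ]]), 'R': array([[ 0.40079387, -0.91616657, -0.00175762],
       [-0.8828584 , -0.38673378,  0.26645457],
       [-0.2447965 , -0.10524162, -0.96384588]]), 't': array([-0.64936735, -0.03410906,  0.3784501 ])}
```

View pics/side0.png

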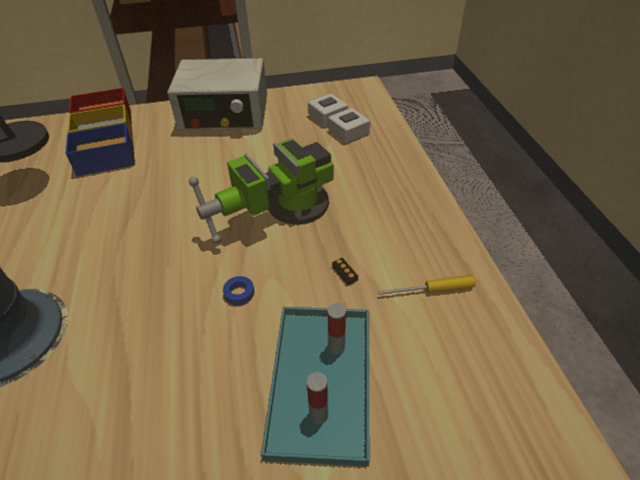

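View pics/top0.png

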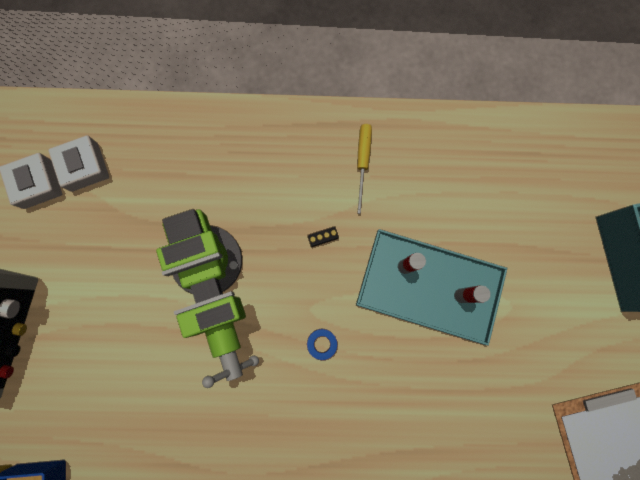

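View pics/wrist0.png

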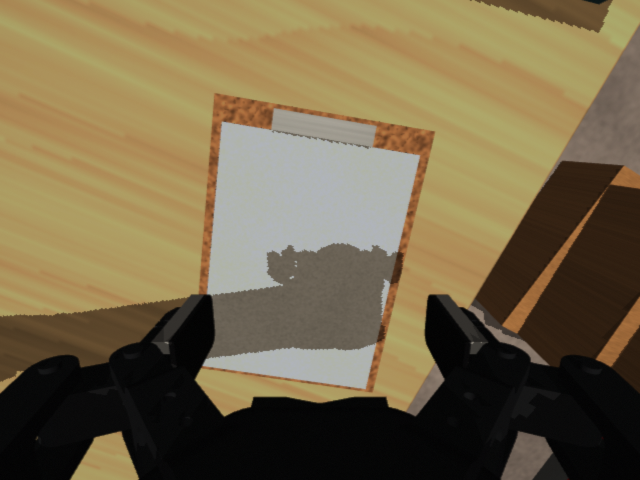

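The top view shows the tray at about (432,287), the core tops at (417,261) and (482,294), and the vice at about (205,280). I'll enlarge these areas to measure them.

```bash
python3 - <<'E'
import cv2
t=cv2.imread("pics/top0.png"); s=cv2.imread("pics/side0.png")
def crop(im,x,y,w,h,f,n): cv2.imwrite("pics/"+n,cv2.resize(im[y:y+h,x:x+w],None,fx=f,fy=f,interpolation=cv2.INTER_CUBIC))
crop(t,140,195,130,100*2,4,"t_v.png") if 0 else crop(t,140,200,130,100,6,"t_v1.png")
crop(t,140,290,130,100,6,"t_v2.png")
crop(t,350,225,160,120,5,"t_t.png")
crop(s,180,130,160,120,5,"s_v.png")
crop(s,255,295,130,100,6,"s_t1.png")
E
```

```text
(no output)
```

View pics/t_v1.png

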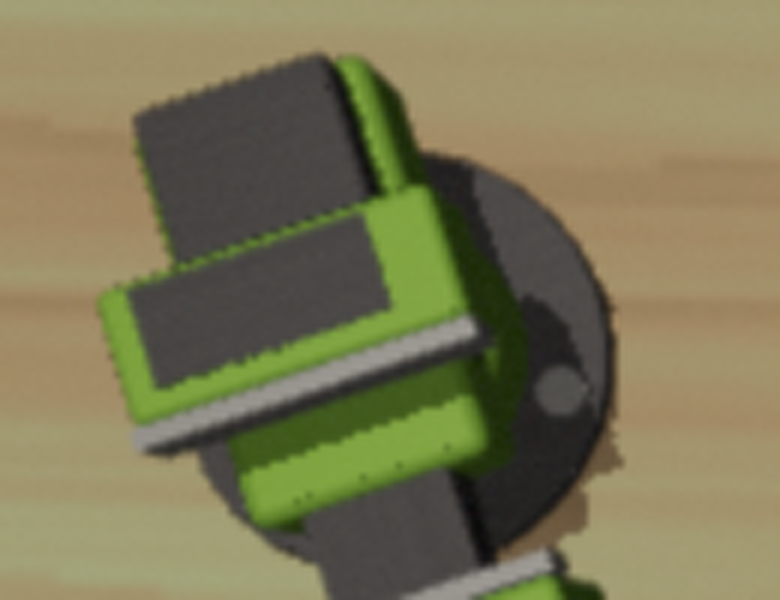

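View pics/t_v2.png

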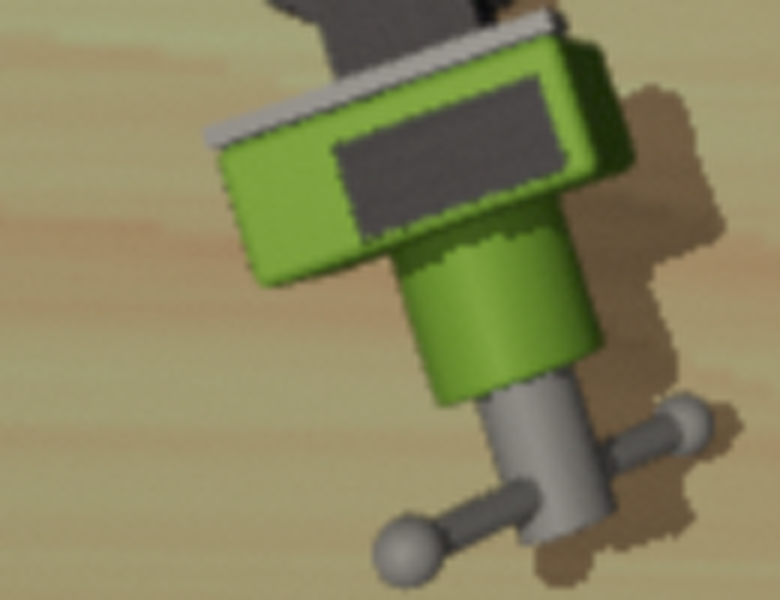

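View pics/t_t.png

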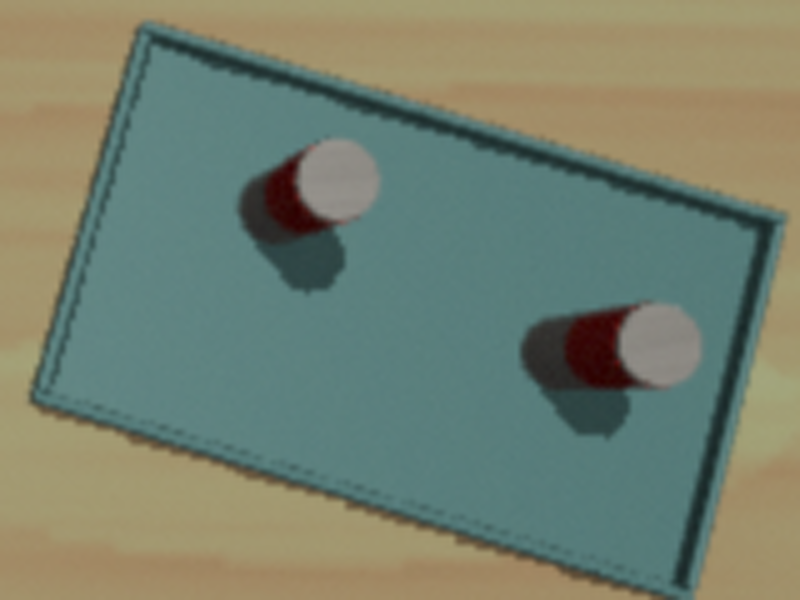

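View pics/s_v.png

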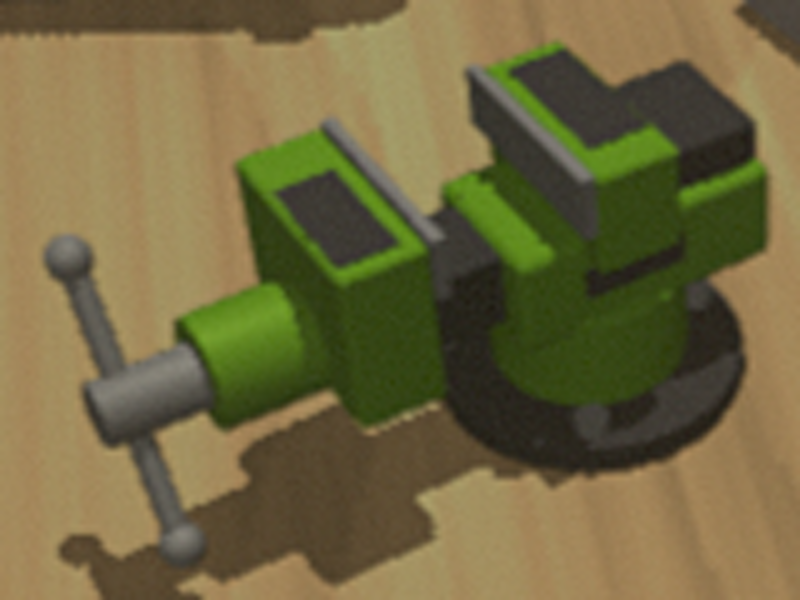

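```bash
cat > h.py <<'E'
import numpy as np
from bench import arm, optics
def unproj(cam,px,z,c=None):
    c=c or optics.calibration(cam)
    K,R,t=c["camera_matrix"],c["R"],c["t"]
    d=R.T@np.linalg.inv(K)@np.array([px[0],px[1],1.]); o=-R.T@t
    return o+d*(z-o[2])/d[2]
def src(p,x0,y0,f): return ((p[0]+.5)/f-.5+x0,(p[1]+.5)/f-.5+y0)
def tool(): 
    from scipy.spatial.transform import Rotation as Ro
    s=arm.state(); q=s["tcp_rot"]; return s,Ro.from_quat([q[1],q[2],q[3],q[0]])
E
python3 - <<'E'
from h import *
np.set_printoptions(precision=4,suppress=True)
def P(cam,p,x0,y0,f,z,n):
    r=unproj(cam,src(p,x0,y0,f),z); print(n,r); return r
for n,a,b in (("top",[P("top",(145,452),140,200,6,.15,"fL"),P("top",(483,335),140,200,6,.15,"fR")],[P("top",(205,130),140,290,6,.15,"mL"),P("top",(548,12),140,290,6,.15,"mR")]),
 ("side",[P("side",(468,70),180,130,5,.15,"fL"),P("side",(584,185),180,130,5,.15,"fR")],[P("side",(335,120),180,130,5,.15,"mL"),P("side",(443,238),180,130,5,.15,"mR")])):
    a=np.array(a);b=np.array(b); fm=a.mean(0); mm=b.mean(0)
    for e in(a,b): d=e[1]-e[0]; print(n,"len",np.linalg.norm(d),"ang",np.degrees(np.arctan2(d[1],d[0])))
    print("mid",(fm+mm)/2,"gap vec",fm-mm,np.linalg.norm(fm-mm), np.degrees(np.arctan2(*(fm-mm)[1::-1])))
for p in ((338,180),(660,345)): P("top",p,350,225,5,.117,"core")
c=[P("top",p,350,225,5,.022,"corner") for p in((143,22),(787,218),(692,598),(32,402))]
print(np.mean(c,0))
for p in((338,311),(317.5,380)): print("side core",unproj("side",p,.117))
E
```

```text
fL [0.5493 0.2702 0.15  ]
fR [0.5845 0.1777 0.15  ]
mL [0.4893 0.2495 0.15  ]
mR [0.5239 0.1564 0.15  ]
fL [0.551  0.2677 0.15  ]
fR [0.5856 0.1756 0.15  ]
mL [0.4911 0.2444 0.15  ]
mR [0.5249 0.1545 0.15  ]
top len 0.09899020553075531 ang -69.17629732737306
top len 0.09929421005626878 ang -69.60738748454989
mid [0.5368 0.2134 0.15  ] gap vec [0.0603 0.021  0.    ] 0.06384334348376035 19.216710928197283
side len 0.09839228097122096 ang -69.40566762512663
side len 0.09605797722825614 ang -69.43370013968376
mid [0.5382 0.2106 0.15  ] gap vec [0.0603 0.0223 0.    ] 0.06429205967601441 20.252349856018906
core [ 0.5872 -0.1658  0.117 ]
core [ 0.5312 -0.2796  0.117 ]
corner [ 0.6602 -0.1102  0.022 ]
corner [ 0.5869 -0.3689  0.022 ]
corner [ 0.437  -0.3258  0.022 ]
corner [ 0.5074 -0.0669  0.022 ]
[ 0.5479 -0.218   0.022 ]
side core [ 0.5902 -0.1698  0.117 ]
side core [ 0.5338 -0.2798  0.117 ]
```

View pics/s_t1.png

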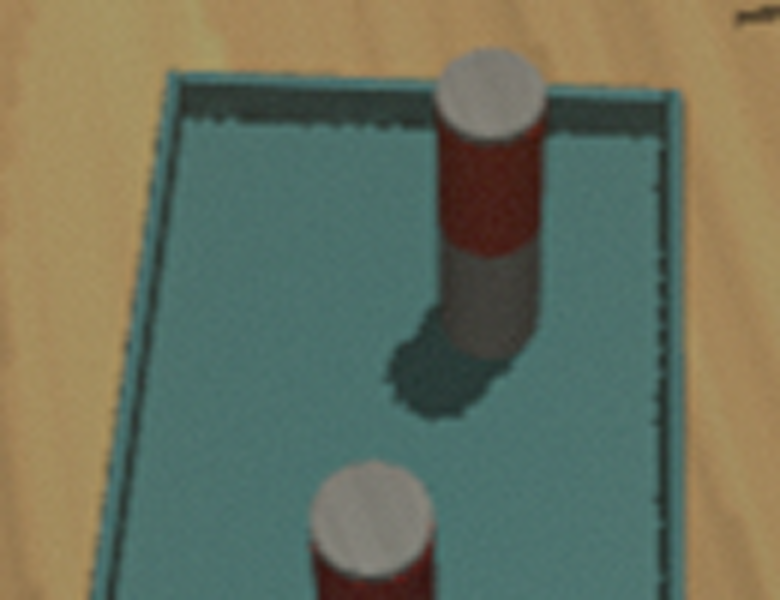

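```bash
cat >> h.py <<'E'
def go(target):
    s,r=tool(); d=r.inv().apply(np.array(target)-s["position"])/.05
    print("pos",s["position"].round(4),"t",s["t"],"units",d.round(3)); return d
E
python3 - <<'E'
from h import *
go([.5325,-.2797,.20]); go([.5325,-.2797,.066])
s,r=tool(); print(r.as_matrix().round(4))
E
```

```text
pos [ 0.2605 -0.5947  0.2302] t 0.15 units [ 7.511 -3.587  0.61 ]
pos [ 0.2605 -0.5947  0.2302] t 0.15 units [ 7.512 -3.581  3.29 ]
[[ 9.160e-01  4.012e-01 -9.000e-04]
 [ 4.012e-01 -9.160e-01  1.800e-03]
 [-1.000e-04 -2.100e-03 -1.000e+00]]
```

>>> move_arm --commands '[[[0.25,-0.12,0.02,0,0,0,0],[0.5,-0.24,0.04,0,0,0,0],[0.5,-0.24,0.04,0,0,0,0],[0.5,-0.24,0.04,0,0,0,0],[0.5,-0.24,0.04,0,0,0,0],[0.5,-0.24,0.04,0,0,0,0],[0.5,-0.24,0.04,0,0,0,0],[0.5,-0.24,0.04,0,0,0,0],[0.5,-0.24,0.04,0,0,0,0],[0.5,-0.24,0.04,0,0,0,0],[0.5,-0.24,0.04,0,0,0,0],[0.5,-0.24,0.04,0,0,0,0],[0.5,-0.24,0.04,0,0,0,0],[0.5,-0.24,0.04,0,0,0,0],[0.5,-0.24,0.04,0,0,0,0],[0.25,-0.12,0.02,0,0,0,0],[0,0,0,0,0,0,0],[0,0,0,0,0,0,0]]]' --grip_force 60

```text
t: 2.4
position: [0.5311, -0.2814, 0.2012]
tcp_rot: [0.0, 0.979, 0.204, -0.001]
wrist_force: [0.3, 0.2, -0.1]
finger_gap: 0.0853
```

```bash
python3 - <<'E'
from h import *
import cv2
c=optics.calibration("wrist")
cv2.imwrite("pics/w1.png",optics.camera("wrist")[:,:,::-1])
go([.5325,-.2797,.20]); s,r=tool(); print(s["wrist_force"],s["joint_pos"].round(3))
K,R,t=c["camera_matrix"],c["R"],c["t"]
for X in ((.5325,-.2797,.117),(.5887,-.168,.117)):
    p=K@(R@np.array(X)+t); print(p[:2]/p[2])
E
```

```text
pos [ 0.5309 -0.2818  0.2013] t 2.45 units [ 0.045 -0.025  0.026]
[-0.56371453 -0.56537738  0.33226972] [ 0.549  0.327 -0.157  1.742  0.058  1.078 -0.788]
[316.6632001  243.70171076]
[181.69755014  88.35166856]
```

View pics/w1.png

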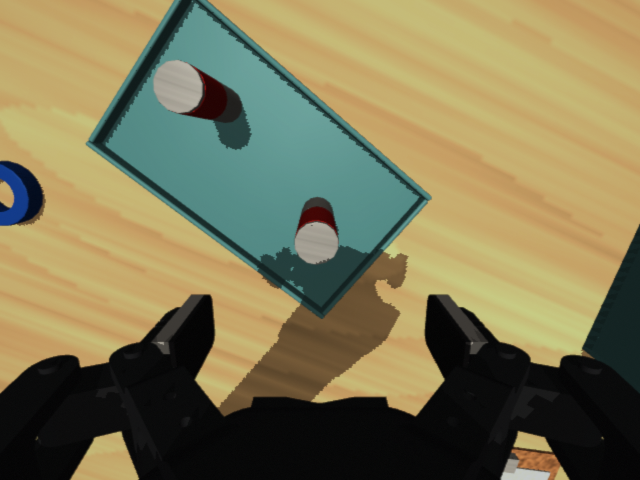

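The wrist view shows the near core's top at (317,243), where I predicted (316.7,243.7). The far one is at (180,88), predicted (182,88). I'll descend and grip.

>>> move_arm --commands '[[[0.04,-0.02,0.2,0,0,0,0],[0,0,0.4,0,0,0,0],[0,0,0.5,0,0,0,0],[0,0,0.5,0,0,0,0],[0,0,0.5,0,0,0,0],[0,0,0.4,0,0,0,0],[0,0,0.2,0,0,0,0],[0,0,0,0,0,0,0],[0,0,0,0,0,0,0]]]'

```text
t: 3.58
position: [0.5344, -0.2787, 0.0672]
tcp_rot: [0.001, 0.979, 0.205, 0.001]
wrist_force: [0.4, -0.1, -1.2]
finger_gap: 0.0852
```

```bash
python3 - <<'E'
from h import *
import cv2
cv2.imwrite("pics/w2.png",optics.camera("wrist")[:,:,::-1])
go([.5325,-.2797,.066]); s,r=tool(); print(s["wrist_force"],s["finger_gap"])
E
```

```text
pos [ 0.5345 -0.2788  0.0674] t 3.625 units [-0.044  0.001  0.028]
[-0.42447225 -0.46189989  0.29792284] 0.08516333717107251
```

View pics/w2.png

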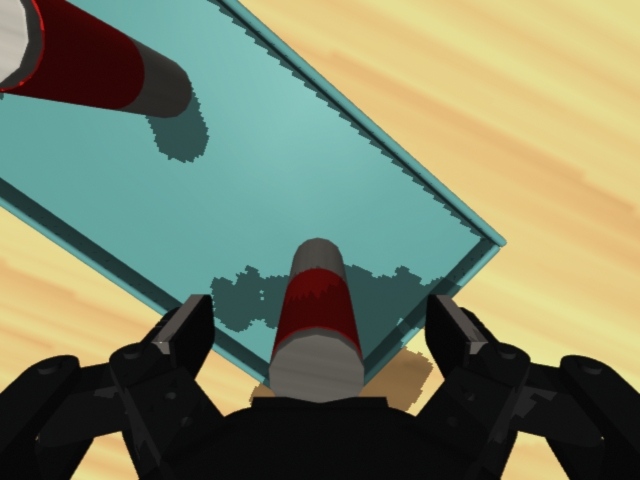

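The core is centred between the fingers: its top is at about (317,368) and the finger pads at 190 and 450. Closing.

>>> move_arm --commands '[[[-0.02,0,0,0,0,0,0.2],[-0.02,0,0,0,0,0,0.4],[0,0,0,0,0,0,0.5],[0,0,0,0,0,0,0.6],[0,0,0,0,0,0,0.8],[0,0,0,0,0,0,1],[0,0,0,0,0,0,1],[0,0,0,0,0,0,1],[0,0,0,0,0,0,1],[0,0,0,0,0,0,1],[0,0,0,0,0,0,1]]]'

```text
t: 5.0
position: [0.5319, -0.2791, 0.0665]
tcp_rot: [0.0, 0.979, 0.205, 0.0]
wrist_force: [0.1, -0.1, 3.0]
finger_gap: 0.0286
```

```bash
python3 - <<'E'
from h import *
s,r=tool(); print(s["wrist_force"],s["moment"],s["finger_gap"],s["position"],s["tau"].round(2))
E
```

```text
[ 0.12006263 -0.1282376   2.95111049] [ 0.12172206  0.12650299 -0.05783384] 0.028636343076287474 [ 0.53188611 -0.27912059  0.06651333] [  0.31 -41.17  -0.67 -19.1    0.16  -0.19   0.  ]
```

>>> move_arm --commands '[[[0,0,-0.1,0,0,0,1],[0,0,-0.2,0,0,0,1],[0,0,-0.2,0,0,0,1],[0,0,-0.2,0,0,0,1],[0,0,-0.2,0,0,0,1],[0,0,-0.2,0,0,0,1],[0,0,-0.1,0,0,0,1],[0,0,0,0,0,0,1],[0,0,0,0,0,0,1],[0,0,0,0,0,0,1],[0,0,0,0,0,0,1]]]'

```text
t: 6.38
position: [0.5314, -0.279, 0.1259]
tcp_rot: [-0.0, 0.979, 0.205, -0.0]
wrist_force: [-0.1, -1.2, -2.6]
finger_gap: 0.0288
```

```bash
python3 - <<'E'
from h import *
import cv2
cv2.imwrite("pics/s3.png",optics.camera("side")[300:480,200:440,::-1].repeat(3,0).repeat(3,1))
for i in range(6):
    s,r=tool(); print(s["wrist_force"],s["tau"][[1,3]],s["finger_gap"],s["position"]); optics.camera("top")
E
```

```text
[-0.14895268  0.15590309 -2.52189859] [-43.26166749 -23.09728324] 0.028732646771493082 [ 0.53148794 -0.27902405  0.12597101]
[ 0.34147833 -0.06654167 -2.79570825] [-43.24898958 -23.09675574] 0.028988225112277794 [ 0.53156086 -0.27910677  0.1260582 ]
[ 0.06468226  0.13444096 -3.84120007] [-43.24257731 -23.09984565] 0.028711736738317683 [ 0.53155704 -0.27911116  0.12609156]
[ 0.06755549 -0.13789238 -2.14101372] [-43.24091434 -23.10455918] 0.028257753568817243 [ 0.53161889 -0.27910618  0.12617347]
[-0.22556756  0.07204352 -3.33659645] [-43.24153304 -23.10959101] 0.02842391084508812 [ 0.53163006 -0.27911977  0.12621075]
[ 0.20961022  0.0834124  -2.8988571 ] [-43.24436903 -23.11466932] 0.028821892380679153 [ 0.53164515 -0.27913716  0.12623813]
```

View pics/s3.png

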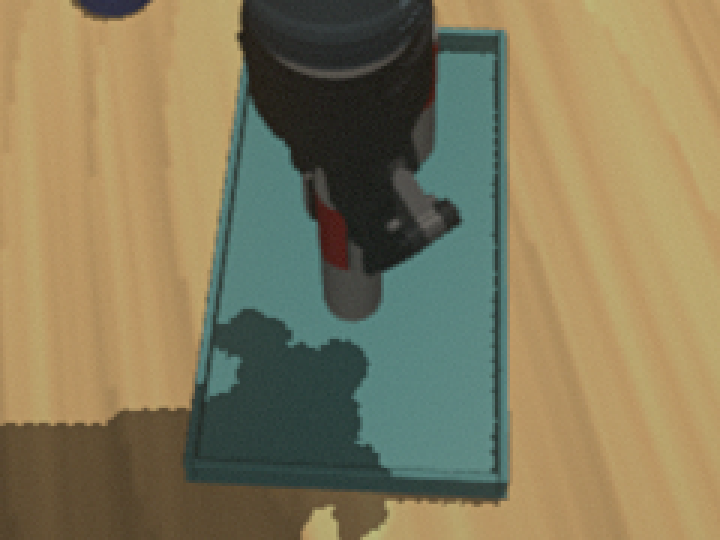

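The core is held and clear of the rim, and weighs about 2.9 N. I'll set it back gently.

>>> move_arm --commands '[[[0,0,0.1,0,0,0,1],[0,0,0.2,0,0,0,1],[0,0,0.2,0,0,0,1],[0,0,0.2,0,0,0,1],[0,0,0.2,0,0,0,1],[0,0,0.15,0,0,0,1],[0,0,0.05,0,0,0,1],[0,0,0.05,0,0,0,1],[0,0,0.02,0,0,0,1],[0,0,0.01,0,0,0,1],[0,0,0,0,0,0,1],[0,0,0,0,0,0,1],[0,0,0,0,0,0,1]]]'

```text
t: 8.35
position: [0.5317, -0.2792, 0.0674]
tcp_rot: [0.0, 0.979, 0.205, 0.0]
wrist_force: [-0.9, 0.1, -2.4]
finger_gap: 0.0285
```

```bash
python3 - <<'E'
from h import *
for i in range(3):
    s,r=tool(); print(s["wrist_force"],s["moment"],s["finger_gap"],s["position"]); optics.camera("top")
E
```

```text
[-0.89604384  0.10412312 -2.43911332] [ 0.01731718 -0.0154181  -0.02210776] 0.028463152561821674 [ 0.53169917 -0.27917326  0.06737194]
[ 0.41028959  0.35197816 -2.89566899] [ 0.00393607  0.06128093 -0.01718264] 0.02874310769500843 [ 0.53171098 -0.27918051  0.06736483]
[-0.56770759 -0.33389002 -2.47793761] [-0.00187367  0.04502993  0.00286333] 0.028977148074640423 [ 0.53170843 -0.27916328  0.0673449 ]
```

Still hanging, about 0.9 mm above the floor. I'll lower it a little more.

>>> move_arm --commands '[[[0,0,0.01,0,0,0,1],[0,0,0.01,0,0,0,1],[0,0,0.01,0,0,0,1],[0,0,0,0,0,0,1],[0,0,0,0,0,0,1]]]'

```text
t: 9.12
position: [0.5319, -0.2791, 0.0665]
tcp_rot: [0.0, 0.979, 0.205, 0.0]
wrist_force: [-2.4, 1.0, 4.5]
finger_gap: 0.0289
```

```bash
python3 - <<'E'
from h import *
for i in range(2):
    s,r=tool(); print(s["wrist_force"],s["moment"],s["finger_gap"],s["position"]); optics.camera("top")
E
```

```text
[-2.35508134  1.0331888   4.47304086] [0.3976907  0.61696454 0.04424424] 0.028868338266720826 [ 0.53186529 -0.27911745  0.06650867]
[-1.8324311   1.67726051  4.85615888] [0.36457101 0.6287342  0.03015134] 0.02930503563571885 [ 0.53184968 -0.27915142  0.06649356]
```

It's on the floor with light pressure. I'll open gradually, then rise straight up.

>>> move_arm --commands '[[[0,0,-0.005,0,0,0,1],[0,0,0,0,0,0,0.65],[0,0,0,0,0,0,0.6],[0,0,0,0,0,0,0.5],[0,0,0,0,0,0,0.3],[0,0,0,0,0,0,0.1],[0,0,0,0,0,0,0],[0,0,0,0,0,0,0],[0,0,0,0,0,0,0],[0,0,0,0,0,0,0],[0,0,-0.2,0,0,0,0],[0,0,-0.4,0,0,0,0],[0,0,-0.5,0,0,0,0],[0,0,-0.5,0,0,0,0],[0,0,-0.5,0,0,0,0],[0,0,-0.4,0,0,0,0],[0,0,-0.2,0,0,0,0],[0,0,0,0,0,0,0],[0,0,0,0,0,0,0]]]'

```text
t: 11.6
position: [0.531, -0.2789, 0.2003]
tcp_rot: [-0.0, 0.979, 0.205, -0.001]
wrist_force: [0.2, -0.1, -0.4]
finger_gap: 0.0856
```

```bash
python3 - <<'E'
from h import *
import cv2
c=optics.calibration("wrist")
cv2.imwrite("pics/w4.png",optics.camera("wrist")[:,:,::-1])
go([.5887,-.168,.20]); s,r=tool(); print(s["wrist_force"],s["finger_gap"])
K,R,t=c["camera_matrix"],c["R"],c["t"]
for X in ((.5325,-.2797,.117),(.5887,-.168,.117)):
    p=K@(R@np.array(X)+t); print(p[:2]/p[2])
E
```

```text
pos [ 0.5309 -0.2788  0.1999] t 11.65 units [ 1.948e+00 -1.566e+00 -1.000e-03]
[ 0.73912488 -0.11775424 -0.1170238 ] 0.0853705495995937
[320.41633469 245.52903127]
[185.83966437  89.68461259]
```

View pics/w4.png

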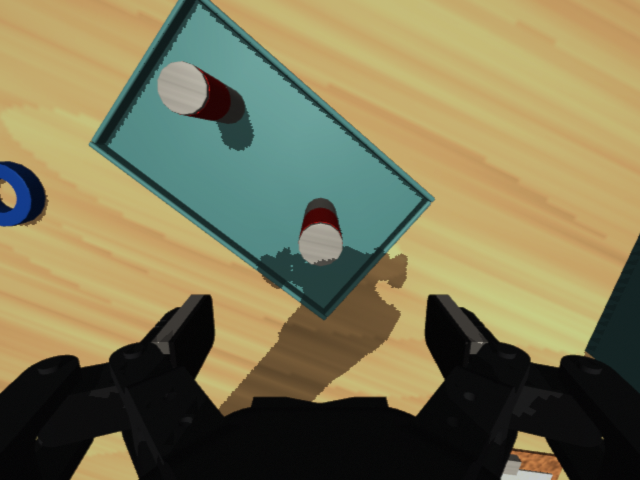

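The first core still stands at (321,244), and the second is at (183,88). Next I'll move above the second.

>>> move_arm --commands '[[[0.2,-0.16,0,0,0,0,0],[0.4,-0.33,0,0,0,0,0],[0.4,-0.33,0,0,0,0,0],[0.4,-0.33,0,0,0,0,0],[0.35,-0.29,0,0,0,0,0],[0.2,-0.16,0,0,0,0,0],[0,0,0,0,0,0,0],[0,0,0,0,0,0,0]]]'

```text
t: 12.65
position: [0.5883, -0.168, 0.2008]
tcp_rot: [0.0, 0.979, 0.204, -0.0]
wrist_force: [-0.2, -0.9, -0.5]
finger_gap: 0.085
```

```bash
python3 - <<'E'
from h import *
import cv2
c=optics.calibration("wrist")
im=optics.camera("wrist")
cv2.imwrite("pics/w5.png",im[:,:,::-1])
go([.588,-.1665,.066]); s,r=tool(); print(s["wrist_force"],s["finger_gap"])
K,R,t=c["camera_matrix"],c["R"],c["t"]
p=K@(R@np.array([.588,-.1665,.117])+t); print(p[:2]/p[2])
E
```

```text
pos [ 0.5882 -0.1684  0.2009] t 12.7 units [ 0.013 -0.038  2.697]
[ 0.66395233  0.19206381 -0.18368469] 0.08544291277278522
[315.91679695 246.31655233]
```

View pics/w5.png

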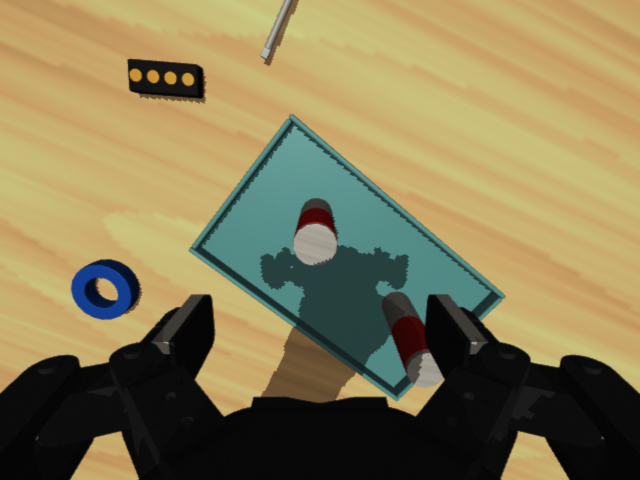

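>>> move_arm --commands '[[[0.03,-0.04,0.2,0,0,0,0],[0,0,0.4,0,0,0,0],[0,0,0.5,0,0,0,0],[0,0,0.5,0,0,0,0],[0,0,0.5,0,0,0,0],[0,0,0.4,0,0,0,0],[0,0,0.2,0,0,0,0],[0,0,0,0,0,0,0],[0,0,0,0,0,0,0]]]'

```text
t: 13.82
position: [0.5904, -0.1645, 0.067]
tcp_rot: [0.0, 0.979, 0.205, 0.001]
wrist_force: [-0.1, 0.0, 0.3]
finger_gap: 0.0853
```

```bash
python3 - <<'E'
from h import *
import cv2
cv2.imwrite("pics/w6.png",optics.camera("wrist")[:,:,::-1])
go([.588,-.1665,.066]); s,r=tool(); print(s["wrist_force"],s["finger_gap"])
E
```

```text
pos [ 0.5905 -0.1645  0.0672] t 13.875 units [-0.062  0.015  0.024]
[0.261391   0.25584255 0.24929413] 0.08568779162550674
```

View pics/w6.png

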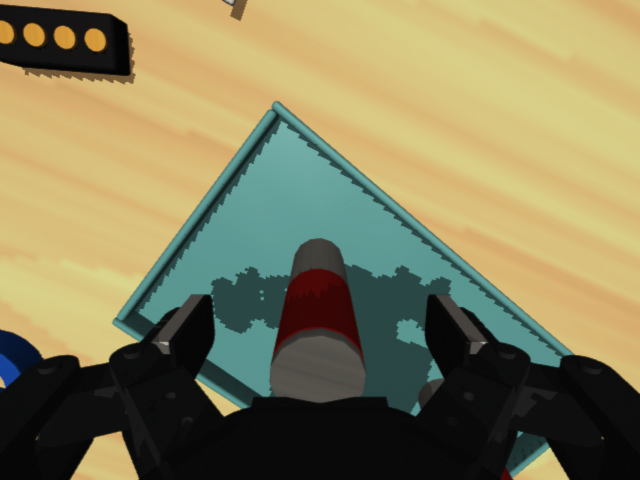

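The framing matches the first core, centred at (318,368). Closing with the same small correction, then lifting.

>>> move_arm --commands '[[[-0.02,0,0,0,0,0,0.2],[-0.02,0,0,0,0,0,0.4],[0,0,0,0,0,0,0.5],[0,0,0,0,0,0,0.6],[0,0,0,0,0,0,0.8],[0,0,0,0,0,0,1],[0,0,0,0,0,0,1],[0,0,0,0,0,0,1],[0,0,0,0,0,0,1],[0,0,0,0,0,0,1],[0,0,0,0,0,0,1]]]' --grip_force 70

```text
t: 15.25
position: [0.5878, -0.165, 0.0663]
tcp_rot: [0.0, 0.979, 0.205, 0.0]
wrist_force: [-0.5, 0.6, 3.9]
finger_gap: 0.0286
```

>>> move_arm --commands '[[[0,0,-0.1,0,0,0,1],[0,0,-0.2,0,0,0,1],[0,0,-0.2,0,0,0,1],[0,0,-0.2,0,0,0,1],[0,0,-0.2,0,0,0,1],[0,0,-0.2,0,0,0,1],[0,0,-0.1,0,0,0,1],[0,0,0,0,0,0,1],[0,0,0,0,0,0,1],[0,0,0,0,0,0,1],[0,0,0,0,0,0,1]]]'

```text
t: 16.62
position: [0.5873, -0.165, 0.1256]
tcp_rot: [-0.0, 0.979, 0.205, -0.0]
wrist_force: [0.5, -0.9, -5.0]
finger_gap: 0.0285
```

```bash
python3 - <<'E'
from h import *
import cv2
cv2.imwrite("pics/s7.png",optics.camera("side")[250:430,200:440,::-1].repeat(3,0).repeat(3,1))
for i in range(6):
    s,r=tool(); print(s["wrist_force"],s["moment"],s["finger_gap"],s["position"]); optics.camera("top")
E
```

```text
[ 0.64698345 -0.21455344 -5.50311187] [0.01393163 0.00727081 0.01529912] 0.028495200966677334 [ 0.58742515 -0.16506127  0.12571859]
[-0.33966062 -0.32177189 -5.39682826] [-0.00565643  0.02895924  0.00460121] 0.02866809236821211 [ 0.58749993 -0.1650861   0.12578837]
[-0.24924203  0.70616246 -4.90647468] [ 0.04121411 -0.02193641 -0.01929772] 0.028884076945402494 [ 0.58753995 -0.16510568  0.12586555]
[ 1.14105676 -0.44223652 -5.15809146] [0.04993438 0.00996482 0.00956907] 0.028611376624575347 [ 0.58758314 -0.16509292  0.12594909]
[ 0.18124625 -0.71076739 -5.81706195] [-0.03719117 -0.0520818  -0.00950869] 0.028431811127610233 [ 0.58762878 -0.16507404  0.12598565]
[ 0.25120085 -0.88160171 -5.65469567] [-0.0097565  -0.00294489  0.00787911] 0.028796421223276955 [ 0.58762139 -0.16512165  0.12600132]
```

View pics/s7.png

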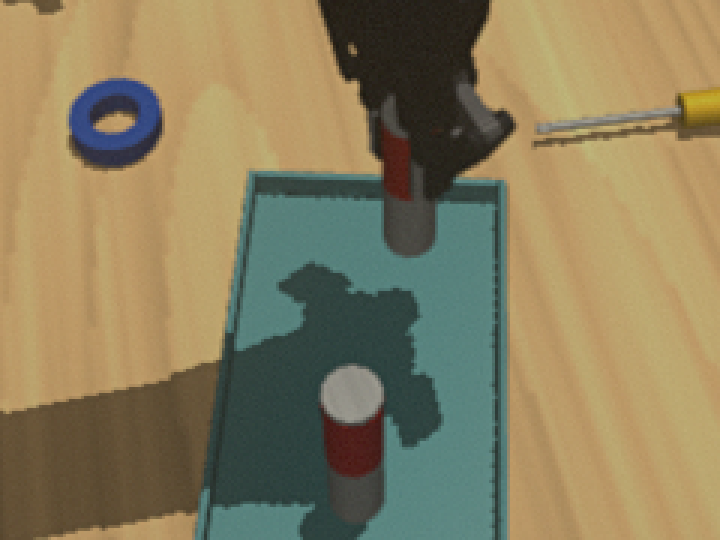

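The second core weighs about 5.4 N against 2.9 N, so the heavier one is in the gripper. I'll keep it and carry it high to the vice.

```bash
python3 - <<'E'
from h import *
go([.5875,-.165,.276]); go([.5375,.212,.276])
E
```

```text
pos [ 0.5876 -0.1651  0.126 ] t 16.975 units [-1.000e-03 -3.000e-03 -2.999e+00]
pos [ 0.5876 -0.1651  0.126 ] t 16.975 units [ 2.107 -7.311 -2.999]
```

>>> move_arm --commands '[[[0,0,-0.15,0,0,0,1],[0,0,-0.3,0,0,0,1],[0,0,-0.4,0,0,0,1],[0,0,-0.4,0,0,0,1],[0,0,-0.4,0,0,0,1],[0,0,-0.4,0,0,0,1],[0,0,-0.4,0,0,0,1],[0,0,-0.3,0,0,0,1],[0,0,-0.15,0,0,0,1],[0,0,-0.1,0,0,0,1],[0,0,0,0,0,0,1],[0,0,0,0,0,0,1]]]'

```text
t: 18.48
position: [0.5871, -0.165, 0.2751]
tcp_rot: [-0.0, 0.979, 0.205, -0.001]
wrist_force: [-0.1, -0.3, -5.2]
finger_gap: 0.0283
```

```bash
python3 - <<'E'
from h import *
go([.5375,.212,.276])
E
```

```text
pos [ 0.5871 -0.165   0.2751] t 18.475 units [ 2.118 -7.305 -0.013]
```

>>> move_arm --commands '[[[0.05,-0.2,0,0,0,0,1],[0.1,-0.35,0,0,0,0,1],[0.12,-0.4,0,0,0,0,1],[0.12,-0.4,0,0,0,0,1],[0.12,-0.4,0,0,0,0,1],[0.12,-0.4,0,0,0,0,1],[0.12,-0.4,0,0,0,0,1],[0.12,-0.4,0,0,0,0,1],[0.12,-0.4,0,0,0,0,1],[0.12,-0.4,0,0,0,0,1],[0.12,-0.4,0,0,0,0,1],[0.12,-0.4,0,0,0,0,1],[0.12,-0.4,0,0,0,0,1],[0.12,-0.4,0,0,0,0,1],[0.12,-0.4,0,0,0,0,1],[0.12,-0.4,0,0,0,0,1],[0.12,-0.4,0,0,0,0,1],[0.1,-0.4,0,0,0,0,1],[0.05,-0.25,0,0,0,0,1],[0.02,-0.1,0,0,0,0,1]]]'

```text
t: 20.98
position: [0.5377, 0.2129, 0.2761]
tcp_rot: [-0.0, 0.979, 0.206, -0.0]
wrist_force: [-0.0, -0.8, -6.5]
finger_gap: 0.0285
```

>>> move_arm --commands '[[[0,0,0,0,0,0,1],[0,0,0,0,0,0,1],[0,0,0,0,0,0,1]]]'

```text
t: 21.35
position: [0.5386, 0.2106, 0.276]
tcp_rot: [0.0, 0.979, 0.204, -0.0]
wrist_force: [-0.9, -0.2, -6.2]
finger_gap: 0.0285
```

```bash
python3 - <<'E'
from h import *
import cv2
go([.5375,.212,.276]); s,r=tool(); print(s["joint_pos"].round(3), r.as_matrix().round(4)[:,2])
cv2.imwrite("pics/w8.png",optics.camera("wrist")[:,:,::-1])
cv2.imwrite("pics/t8.png",cv2.resize(optics.camera("top")[180:400,110:370,::-1],None,fx=2.7,fy=2.7))
cv2.imwrite("pics/s8.png",cv2.resize(optics.camera("side")[30:270,150:400,::-1],None,fx=2.4,fy=2.4))
E
```

```text
pos [0.5386 0.2106 0.276 ] t 21.35 units [-0.01  -0.035 -0.001]
[-0.056  0.246 -0.452  1.705  0.114  1.217 -1.696] [ 0.e+00 -5.e-04 -1.e+00]
```

View pics/w8.png

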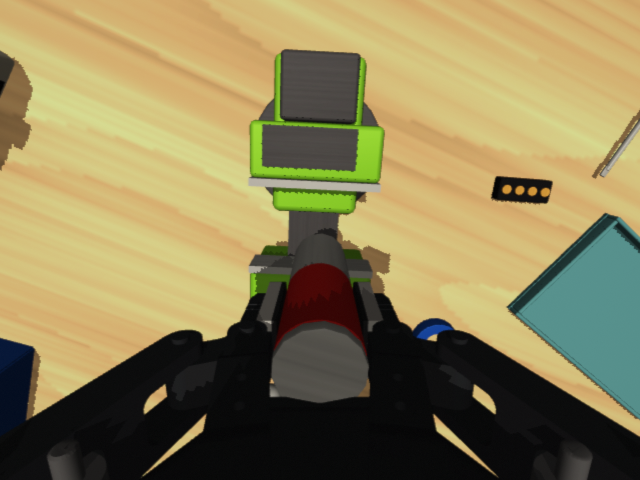

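View pics/t8.png

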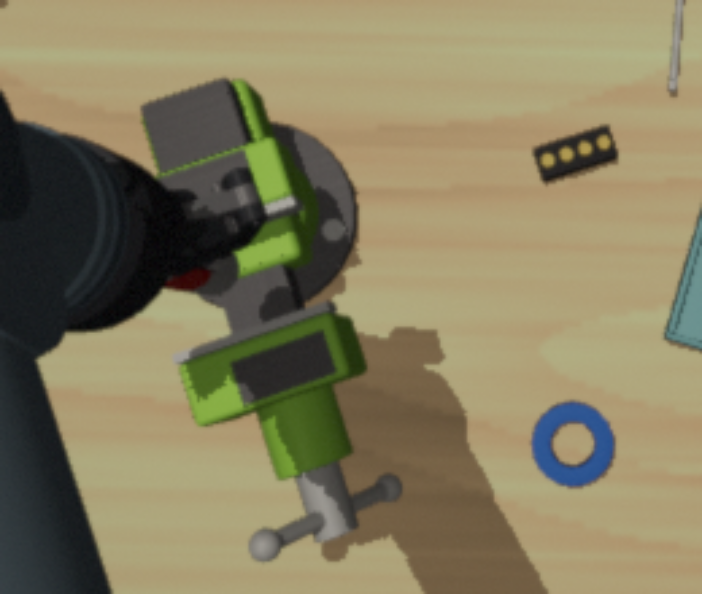

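View pics/s8.png

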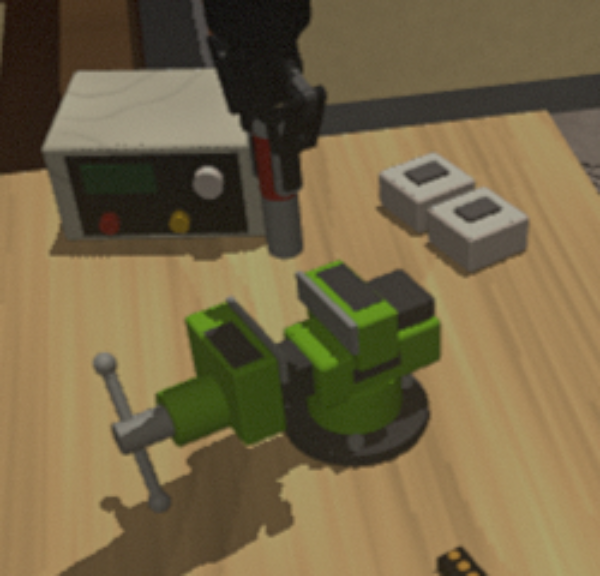

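The core hangs upright above the gap. As a cross-check, I'll measure the jaws from the wrist view: fixed edge about (249,187)–(380,190), moving edge near (258,253)–(362,252).

```bash
python3 - <<'E'
from h import *
import cv2
c=optics.calibration("wrist")
f=[unproj("wrist",p,.15,c) for p in((249,186),(380,191))]
m=[unproj("wrist",p,.15,c) for p in((258,254),(362,253))]
print(np.round(f,4),np.round(m,4))
u=np.array([np.cos(np.radians(20.3)),np.sin(np.radians(20.3)),0]); v=np.array([-u[1],u[0],0])
P=arm.state()["position"]; 
for e in f+m: print("along gap",((e-P)@u).round(4),"along jaw",((e-P)@v).round(4))
for n,g in(("top",(.5368,.2134)),("side",(.5382,.2106))): d=np.array([*g,.15])-P; print(n,(d@u).round(4),(d@v).round(4))
im=cv2.imread("pics/w8.png")[160:310,220:420]; cv2.imwrite("pics/w8c.png",cv2.resize(im,None,fx=4,fy=4))
E
```

```text
[[0.5499 0.2734 0.15  ]
 [0.5861 0.181  0.15  ]] [[0.5022 0.2479 0.15  ]
 [0.5361 0.1723 0.15  ]]
along gap 0.0323 along jaw 0.0543
along gap 0.0342 along jaw -0.0449
along gap -0.0212 along jaw 0.0469
along gap -0.0157 along jaw -0.0357
top -0.0008 0.0026
side -0.0004 -0.0005
```

View pics/w8c.png

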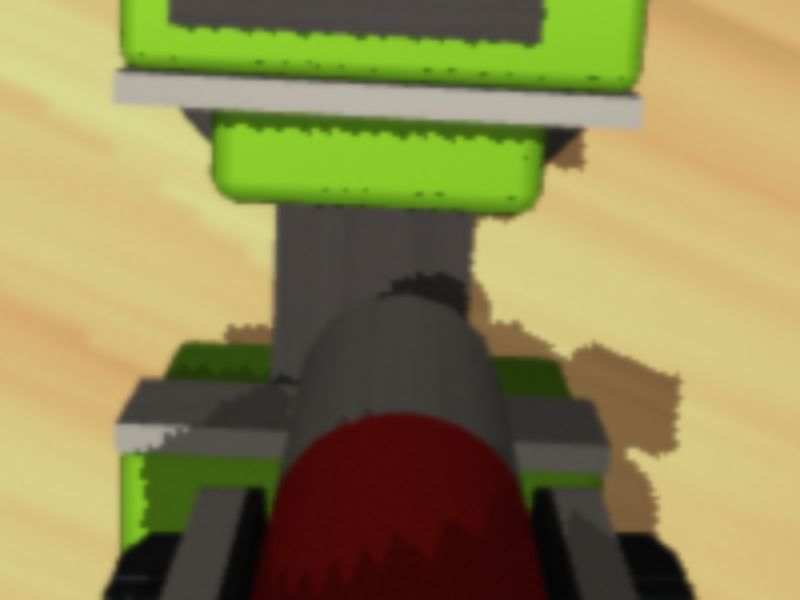

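```bash
python3 - <<'E'
from h import *
c=optics.calibration("wrist")
P=arm.state()["position"]
f=np.array([unproj("wrist",p,.15,c) for p in((248.5,185.5),(380.2,191.7))])
m=np.array([unproj("wrist",p,.15,c) for p in((249.2,265.8),(372,271))])
g=(f.mean(0)+m.mean(0))/2; d=f.mean(0)-m.mean(0)
print(np.linalg.norm(f[0]-f[1]),np.linalg.norm(m[0]-m[1]),"mid",g,"gap",d, "P",P)
go([*(g[:2]*.5+np.array([.5375,.212])*.5),.191])
E
```

```text
0.09978713740833069 0.09894620929170343 mid [0.53787504 0.21591711 0.15      ] gap [0.06006922 0.02264436 0.        ] P [0.5384405  0.21123975 0.27603457]
pos [0.5384 0.2112 0.276 ] t 21.5 units [ 0.008 -0.056  1.701]
```

>>> move_arm --commands '[[[0,-0.03,0.1,0,0,0,1],[0,0,0.15,0,0,0,1],[0,0,0.15,0,0,0,1],[0,0,0.15,0,0,0,1],[0,0,0.15,0,0,0,1],[0,0,0.15,0,0,0,1],[0,0,0.15,0,0,0,1],[0,0,0.1,0,0,0,1],[0,0,0.05,0,0,0,1],[0,0,0,0,0,0,1],[0,0,0,0,0,0,1],[0,0,0,0,0,0,1]]]'

```text
t: 23.0
position: [0.5379, 0.2132, 0.2189]
tcp_rot: [-0.0, 0.979, 0.205, 0.0]
wrist_force: [-0.1, 0.5, -4.7]
finger_gap: 0.0283
```

```bash
python3 - <<'E'
from h import *
import cv2
go([.5377,.213,.191]); s,r=tool(); print(s["wrist_force"],s["finger_gap"])
cv2.imwrite("pics/w9.png",optics.camera("wrist")[:,:,::-1])
cv2.imwrite("pics/s9.png",cv2.resize(optics.camera("side")[90:230,200:360,::-1],None,fx=4,fy=4))
E
```

```text
pos [0.5379 0.2132 0.2189] t 23.0 units [-0.006  0.002  0.558]
[-0.14201868  0.54587272 -4.69039205] 0.02834262408779237
```

View pics/w9.png

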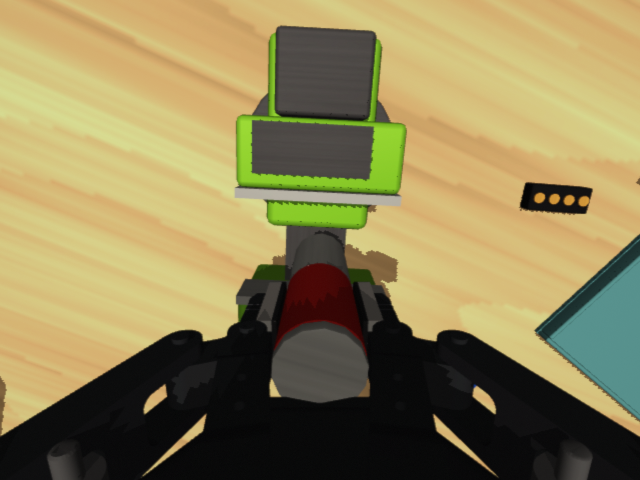

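View pics/s9.png

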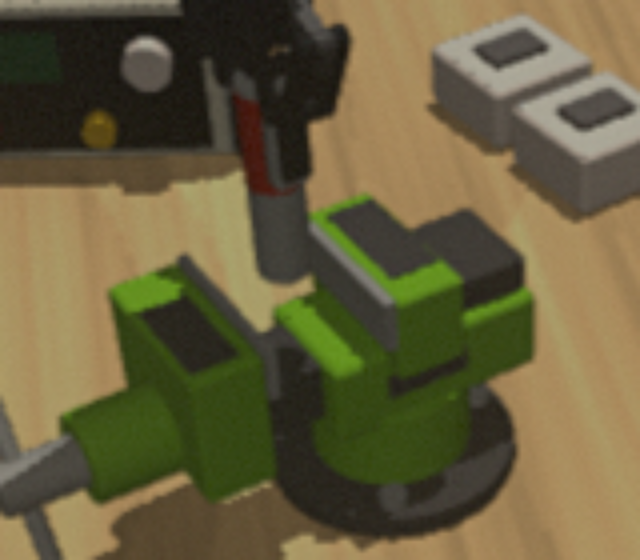

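The core hangs above the gap, clear of both jaws. I'll check its bottom height against the side view, then lower the last 28 mm.

```bash
python3 - <<'E'
from h import *
c=optics.calibration("side");K,R,t=c["camera_matrix"],c["R"],c["t"]
for z in(.15,.154,.158,.162,.213,.270):
    p=K@(R@np.array([.5379,.2132,z])+t); p=p[:2]/p[2]; print(z,(p-[200,90])*4)
E
```

```text
0.15 [282.56584402 276.51281417]
0.154 [281.84702366 270.20692074]
0.158 [281.12411363 263.86515041]
0.162 [280.39707892 257.48719613]
0.213 [270.75004473 172.85802736]
0.27 [259.06826034  70.37889402]
```

>>> move_arm --commands '[[[0,0,0.1,0,0,0,1],[0,0,0.1,0,0,0,1],[0,0,0.1,0,0,0,1],[0,0,0.1,0,0,0,1],[0,0,0.08,0,0,0,1],[0,0,0.06,0,0,0,1],[0,0,0.02,0,0,0,1],[0,0,0,0,0,0,1],[0,0,0,0,0,0,1],[0,0,0,0,0,0,1],[0,0,0,0,0,0,1]]]'

```text
t: 24.48
position: [0.5377, 0.2131, 0.1907]
tcp_rot: [-0.0, 0.979, 0.205, 0.0]
wrist_force: [-0.3, -0.8, -6.0]
finger_gap: 0.0284
```

```bash
python3 - <<'E'
from h import *
import cv2
go([.5377,.213,.191]); s,r=tool(); print(s["wrist_force"],s["moment"],s["finger_gap"],s["dq"].round(3))
cv2.imwrite("pics/w10.png",optics.camera("wrist")[:,:,::-1])
S=optics.camera("side")[:,:,::-1]
cv2.imwrite("pics/s10f.png",S)
cv2.imwrite("pics/s10.png",cv2.resize(S[90:230,200:360],None,fx=4,fy=4))
E
```

```text
pos [0.5377 0.2131 0.1907] t 24.475 units [-0.002  0.002 -0.007]
[-0.27234659 -0.75910402 -5.98983892] [-0.00293341  0.02332159  0.00218867] 0.0284183128477039 [-0.003  0.001  0.001  0.001  0.003 -0.001  0.001]
```

View pics/s10.png

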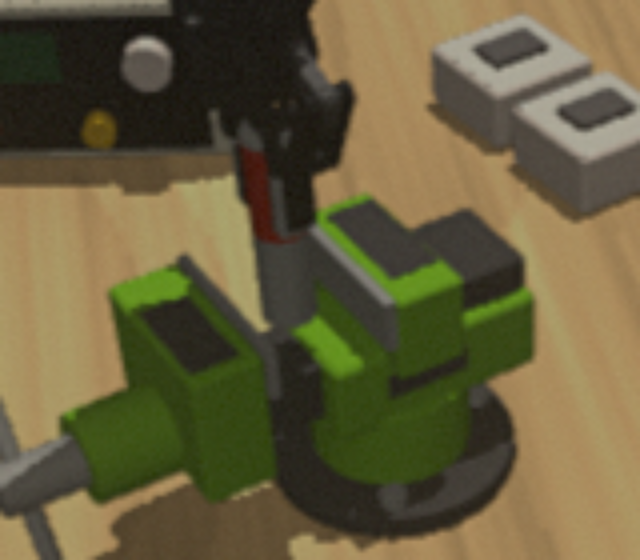

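View pics/s10f.png

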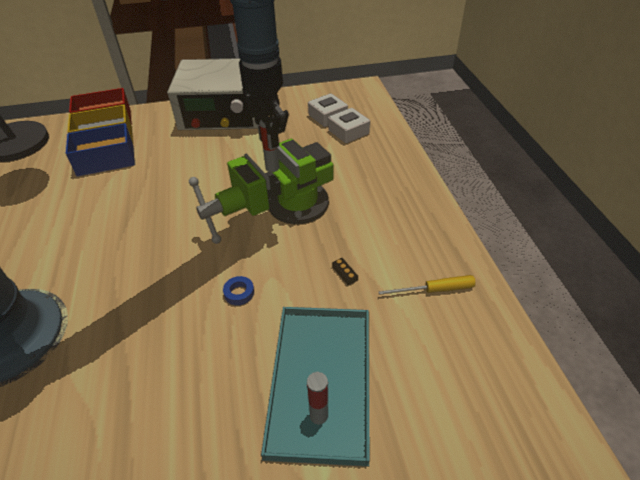

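View pics/w10.png

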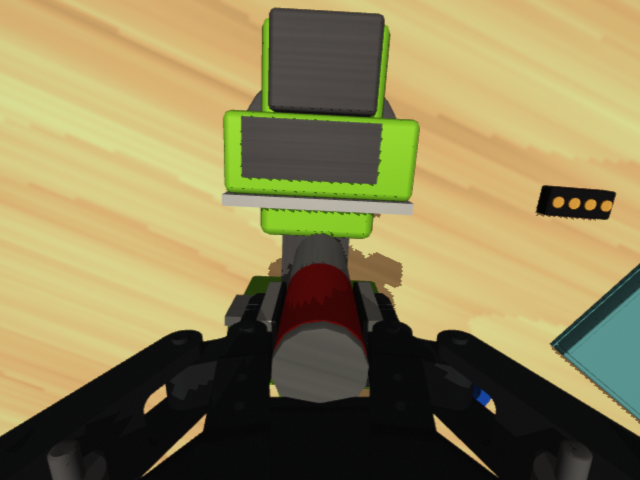

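The lower end is about 21 mm below the jaw tops and centred. The force reading shows only the core's weight, and the lighter core stands in the tray at (317,395). Handing in.

```bash
python3 - <<'E'
from bench import arm
print(arm.close_job())
E
```

```text
the job is handed in; nothing more can be done
None
```

The job is handed in at about 24.5 s: the heavier core is held upright and still between the open vice jaws, and the lighter one stands in the tray.

- **Weighing:** I lifted both cores clear of the tray's rim. The near one (tray's −y side) pulled about 2.9 N (about 0.30 kg) and I stood it back upright. The far one pulled about 5.4 N (about 0.55 kg), so I kept that one.
- **Final position:** The core's lower end is at about z = 0.129 m, roughly 21 mm below the jaw tops. It is within 1–2 mm of the middle of the roughly 64 mm gap, which leaves about 17 mm clear on each side.
- **Last checks:** The wrist force is only the core's weight, with almost no moment, so nothing is touching the vice. The side picture shows the lighter core standing where I put it, and the tape, terminal block and screwdriver where they started.
- **Disagreements:**
  - The three cameras placed the middle of the gap up to about 5 mm apart, almost all of it along the jaws, where there is plenty of room. Across the gap they agreed within about 2 mm.
  - The side view read the core's bottom about 2–3 mm lower than the gripper's position implied. That would put it about 24 mm below the jaw tops, still well above the slide bar.
  - Single weight readings scattered by up to about 1 N, well under the 2.5 N difference between the cores.

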